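# Set up the polishing corner of a dental teaching bench

### The job

Set up the bench for the polishing exercise: stand each of the three knob-lidded steel jars upright in the round black-rimmed holder of its own size, and then, only after all three jars are in, lower the polishing wheel's spindle into the slotted stand until both ends rest on the bottoms of their slots, about centred between the cheeks. Set things down rather than dropping them, keep the jars upright, and leave the torch and the tumbler where they are.

Things in the scene. Friction and masses are not known exactly. Their poses are not given: they have to be found in the camera images.
- jar_small_center (a point): Small steel jar with its lid fixed on, standing upright: body 34 mm across and 50 mm tall, with a round dark steel knob 20 mm across and 26 mm tall standing on the middle of its flat lid (76 mm overall); under 0.6 kg. The point is the jar's centre, half-way up, 38 mm above its underside (so the middle of the knob is 25 mm above the point and the lid's flat top 12 mm above it); z is up.
- jar_medium_center (a point): Medium steel jar with its lid fixed on, standing upright: body 50 mm across and 60 mm tall, with a round dark steel knob 20 mm across and 26 mm tall standing on the middle of its flat lid (86 mm overall); under 0.6 kg. The point is the jar's centre, half-way up, 43 mm above its underside (so the middle of the knob is 30 mm above the point and the lid's flat top 17 mm above it); z is up.
- jar_large_center (a point): Large steel jar with its lid fixed on, standing upright: body 66 mm across and 70 mm tall, with a round dark steel knob 20 mm across and 26 mm tall standing on the middle of its flat lid (96 mm overall); under 0.6 kg. The point is the jar's centre, half-way up, 48 mm above its underside (so the middle of the knob is 35 mm above the point and the lid's flat top 22 mm above it); z is up.
- holder_small: Small jar holder: shallow round dish, black rubber rim and bare metal floor, fixed to the bench, 58 mm across outside, 48 mm inside (it fits the small jar with 7 mm to spare all round), 12 mm high, inner floor 3 mm above the bench. The origin is the centre of its underside, on the bench; z is up.
- holder_medium: Medium jar holder: shallow round dish, black rubber rim and bare metal floor, fixed to the bench, 74 mm across outside, 64 mm inside (it fits the medium jar with 7 mm to spare all round), 12 mm high, inner floor 3 mm above the bench. The origin is the centre of its underside, on the bench; z is up.
- holder_large: Large jar holder: shallow round dish, black rubber rim and bare metal floor, fixed to the bench, 90 mm across outside, 80 mm inside (it fits the large jar with 7 mm to spare all round), 12 mm high, inner floor 3 mm above the bench. The origin is the centre of its underside, on the bench; z is up.
- wheel_center (a point): Grey polishing wheel, 90 mm across, 20 mm thick, fixed midway on a steel spindle 12 mm across, 160 mm long (24 mm collar, 6 mm deep, on each face, look only); under 0.45 kg. Stands on its rim in a low wooden chock (22 mm high), spindle level, 51 mm above the bench; lifts straight out. Point: the wheel's centre; y along the spindle (ends alike). Pinch it across its thickness at the top of the rim.
- stand_seat (a point): Slotted steel stand, fixed: base 90 x 160 x 10 mm, two cheeks 8 mm thick, 128 mm apart inside, each with a slot open at the top, 16 mm wide, mouth flared to about 44 mm; slot bottoms 62 mm, cheek tops 90 mm above the bench. Point: midway between the slots, 68 mm above the bench, where the wheel's centre is when both spindle ends rest on the slot bottoms; y runs from slot to slot, z up.
- torch: Bystander: red hand torch standing on its round foot, 60 mm across, about 130 mm tall, with a steel nozzle that slants up to one side. The origin is the centre of its underside. Not to be moved.
- tumbler: Bystander: blue drinking tumbler with a black lid, 72 mm across, 121 mm tall. The origin is the centre of its underside. Not to be moved.
Mind the look-alikes: they are no part of the job. What is shaped like the part that bears jar_medium_center but yellow is not meant.

How it is judged (in metres and radians):
On the way, in this order (a step that is already met when the one before it is completed fails the run):
1. all three jars stand in the holders of their own size (horizontal distance between jar_small_center and holder_small below 0.012 m and z of jar_small_center in the frame of holder_small between 0.037 and 0.045 m and angle between each of jar_small_center, jar_medium_center, jar_large_center's own z axis and vertical below 0.08 rad and horizontal distance between jar_medium_center and holder_medium below 0.012 m and z of jar_medium_center in the frame of holder_medium between 0.042 and 0.05 m and horizontal distance between jar_large_center and holder_large below 0.012 m and z of jar_large_center in the frame of holder_large between 0.047 and 0.055 m), for 0.2 s.
2. then the wheel's spindle lies at the bottom of both slots of the stand (x of wheel_center in the frame of stand_seat between -0.006 and 0.006 m and y of wheel_center in the frame of stand_seat between -0.015 and 0.015 m and z of wheel_center in the frame of stand_seat between -0.004 and 0.004 m and angle between the y axis of wheel_center and the y axis of stand_seat, either way round below 0.06 rad), for 0.2 s.
At the end, for the whole second after the job is handed in: Each jar is upright (0.08 rad) on the floor of its own-size holder (4 mm in height, 12 mm of centre); the spindle rests on both slot bottoms (wheel centre within 4 mm in height, 6 mm across the slots, 15 mm along the spindle, 0.06 rad of the stand's line); all released and at rest (all of step 1 and all of step 2 and linear speed of each of jar_small, jar_medium, jar_large, wheel below 0.02 m/s and contact force between the fingers and jar_small below 0.2 N and contact force between the fingers and jar_medium below 0.2 N and contact force between the fingers and jar_large below 0.2 N and contact force between the fingers and wheel below 0.2 N); the robot touches nothing.
It fails at once if the torch or the tumbler is moved by more than 30 mm (distance of any of torch, tumbler from where it was at the start of the episode above 0.03 m).
It fails at once if a jar is tipped by more than about 35 degrees (angle between any of jar_small_center, jar_medium_center, jar_large_center's own z axis and vertical above 0.6 rad).
It fails at once if a jar or the wheel is dropped: it moves faster than 0.6 m/s with no finger on it ((linear speed of jar_small above 0.6 m/s and contact force between the fingers and jar_small below 0.05 N) or (linear speed of jar_medium above 0.6 m/s and contact force between the fingers and jar_medium below 0.05 N) or (linear speed of jar_large above 0.6 m/s and contact force between the fingers and jar_large below 0.05 N) or (linear speed of wheel above 0.6 m/s and contact force between the fingers and wheel below 0.05 N)).
It also fails if it takes over 115 s, if anything falls off the work surface, if the arm or the gripper's body presses on something with over 40 N, if the wrist force passes 120 N, or if a joint passes its speed limit or range.

### The arm

A 6-joint arm with a two-finger parallel gripper is mounted at the origin on the work surface. World frame = base frame: x ahead of the robot, y to its left, z up, the work surface at z = 0. Lengths are in mm, angles in degrees, forces in N, time in s.
With the tool pointing down it reaches from about 350 to 850 mm from the base axis. Payload 8.1 kg.
Tool frame: the origin (TCP) lies midway between the tips of the shut fingers; the grasp point (between the pads) lies 19 mm behind it (r.grasp_offset is the distance from the TCP to the grasp point, in mm); z points along the fingers, x is the direction in which the jaws open and shut, and the axes are right-handed (so a half turn about z gives the same grasp; the last joint's range is limited). The gripper opens to 85 mm and grips with 20 to 120 N. Pads are 22 mm wide; open, the fingers measure 114 mm over their backs; the gripper's body (76 mm by 85 mm) begins 54 mm behind the grasp point. The pads swing forward as they close: fully open they stand 13 mm farther back than shut.
Start: joints at [-76.112, 7.471, 85.268, -0, 87.261, -4.893], TCP at [193.197, -568.05, 231.292] pointing down, gripper open.
Joint ranges: [-169.43, 169.43], [-51.17, 129.36], [1.28, 143.12], [-76.62, 256.62], [0, 156.53], [-152.29, 152.29]. Speed limits (degrees/s): [136.94, 136.94, 159.86, 180, 180, 180].

### API

Orientations are given as [roll, pitch, yaw] about the fixed x, y, z axes, in that order (R = Rz(yaw) Ry(pitch) Rx(roll)).
In Python, from bench import r, optics, hand_in gives the robot as it stands.
- The arm moves only by the shell command python3 -m pendant 'ROWS' [FORCE]. ROWS is JSON, a list of rows, each a list of 5 numbers: the opening, from 0 (shut) to 1 (fully open), then the shift along the tool's x, y, z in mm, then the turn about the tool's z in degrees. A call has 1 to 10 rows; each row shifts and turns the commanded pose from where the row before left it, along the tool's axes as they then stand; what a row does not reach is not made up. A row lasts 1/10 s, in which the tool goes at most 50 mm and 8.59 degrees, less where a joint would pass 70% of its speed; a pose out of reach is approached as far as the arm can. A call with a gripper value outside its range is refused whole. The fingers move at their own pace and stop on an object; FORCE is the grip in N (left out, the last holds). Time passes only in rows, so rows that do not move let the fingers close. It gives the time, the measured TCP pose, the force and the opening at its end, in the units of the state.
- r.sense(): the state, without advancing time (a new reading comes with each control period).
- optics.snapshot(name): name is "scene" or "top"; returns (picture, depth): 420x560x3 uint8, blue, green, red; 420x560 float32, mm along the optical axis (not along the pixel's ray), 0 where there is no reading.
- optics.camera_params(name): a dict with "camera_matrix" (3x3 intrinsics, pixels), "k1" (the pictures are not rectified: a ray, as slopes to the right and down, at radius r is drawn at 1 + k1 r^2 times it, then the intrinsics apply), "eye" and "orientation" of the camera in the world. Camera axes: x right, y down, z forward; pixel columns grow to the right and rows downward; lengths in mm; the calibration is good to about 2 mm. A picture is of the moment at which its call begins. camera_params takes no time and is no camera call.
- hand_in(): hands the job in, once; it reports no verdict.
Trained networks look in the newest picture that a camera, given by its name, has taken for a name from the list of things; names that differ only in an ending like _2 or _b are one class to them, and where a whole thing is asked for, a point or a joint stands for the part that bears it (a point fixed in the world has none). Each returns a list of dicts, best first, with "score" (0 to 1); they miss things now and then, are a little off and sometimes report something else, mostly with a low value. They report only what shows in the picture. A call takes as long as a camera call. They do not tell look-alikes from the thing itself.
- optics.search_frame(camera, query): "at" ([x, y, z] in mm, in world coordinates, good to about 4 mm: the middle of the surface that is visible of it).
The state is a dict: "time": time; "joint_pos": joint angles; "qd": joint speeds; "joint_efforts": joint torques, N m; "tool_pos": TCP position; "tcp_rot": TCP orientation; "ft_force": force on the tool from outside, world axes, zero at the start; "wrist_torque": the same for the moment, N m; "finger_gap": finger opening in mm.
Only numpy, scipy, OpenCV 4.12 (cv2) and the standard library are available. Lean on these libraries where they do the work, as an engineer would, in place of code of your own. Each camera call takes 0.05 s, during which the arm holds its last target. There are 200 camera calls.

## Working session

There is one attempt and no reset: what is moved stays moved. The work goes in short steps, Python scripts to look and compute and a shell command to move; the robot and the scene stay as the last step left them, time stands still between calls to the robot, and variables do not carry over. Pictures are saved under pics/ and viewed, about 12 in all and at most 16, crops included, and the job is handed in when it is done.

```bash
mkdir -p pics; ls
cat > h.py <<'E'
import numpy as np, cv2
from bench import r, optics
def cam(n):
    p=optics.camera_params(n); return p
def world(n,depth):
    p=optics.camera_params(n); K=np.array(p["camera_matrix"]); 
    h,w=depth.shape
    u,v=np.meshgrid(np.arange(w),np.arange(h))
    pts=np.stack([u,v],-1).reshape(-1,1,2).astype(np.float64)
    s=cv2.undistortPoints(pts,K,np.array([p["k1"],0,0,0,0.])).reshape(h,w,2)
    c=np.dstack([s[...,0]*depth,s[...,1]*depth,depth])
    return c@np.array(p["R"]).T+np.array(p["eye"]) if "R" in p else (c,p)
E
python3 - <<'E'
from h import *
for n in("scene","top"):
    p=cam(n); print(n,p)
    im,d=optics.snapshot(n); cv2.imwrite(f"pics/{n}0.png",im); np.savez(f"{n}0.npz",im=im,d=d)
    for q in ["jar_small_center","jar_medium_center","jar_large_center","holder_small","holder_medium","holder_large","wheel_center","stand_seat","torch","tumbler"]:
        print(q,[(np.round(x["at"]).tolist(),round(x["score"],2)) for x in optics.search_frame(n,q)])
print(r.sense())
E
```

```text
pics
scene {'camera_matrix': array([[422.84135562,   0.        , 281.66604516],
       [  0.        , 422.84135562, 204.41381959],
       [  0.        ,   0.        ,   1.        ]]), 'k1': -0.09159951410406693, 'eye': array([ 961.53584038, -435.88102434,  729.70761469]), 'orientation': array([-137.4374413 ,    0.6736541 ,   42.73893275])}
jar_small_center [([599.0, 6.0, 46.0], 0.56)]
jar_medium_center [([723.0, -115.0, 58.0], 0.73), ([633.0, -154.0, 58.0], 0.64), ([632.0, -294.0, 65.0], 0.19)]
jar_large_center [([633.0, -296.0, 66.0], 0.74)]
holder_small [([439.0, -7.0, -0.0], 0.81)]
holder_medium [([459.0, -132.0, 6.0], 0.65), ([599.0, 9.0, 44.0], 0.61), ([633.0, -153.0, 58.0], 0.44)]
holder_large [([604.0, 124.0, 1.0], 0.65)]
wheel_center [([410.0, 285.0, 59.0], 0.78)]
stand_seat [([409.0, -308.0, 8.0], 0.69)]
torch [([613.0, 274.0, 44.0], 0.61)]
tumbler [([464.0, 93.0, 99.0], 0.7)]
top {'camera_matrix': array([[509.28567849,   0.        , 280.57593155],
       [  0.        , 509.28567849, 206.91005818],
       [  0.        ,   0.        ,   1.        ]]), 'k1': -0.155831220042536
[... 547 characters left out ...]
, 18.0], 0.56)]
tumbler []
{'time': 1.1, 'joint_pos': array([-7.61138861e+01,  7.47034434e+00,  8.52686542e+01,  1.68240432e-04,
        8.72619791e+01, -4.89320411e+00]), 'qd': array([-0.01379509,  0.05751502,  0.01748567, -0.01116215,  0.0593108 ,
        0.03115527]), 'joint_efforts': array([ 7.50258587e-04, -5.69318962e+01, -5.00879180e+01, -1.59534807e-04,
        1.15439347e-03,  4.37415667e-05]), 'tool_pos': array([ 193.17375607, -568.04677132,  231.29259918]), 'tcp_rot': array([-1.79999749e+02,  9.59802705e-04, -7.12206901e+01]), 'ft_force': array([-0.12568364,  0.20210736,  0.59679897]), 'wrist_torque': array([-0.04165353, -0.00912491,  0.00360291]), 'finger_gap': 85.78644290830424}
```

View pics/scene0.png

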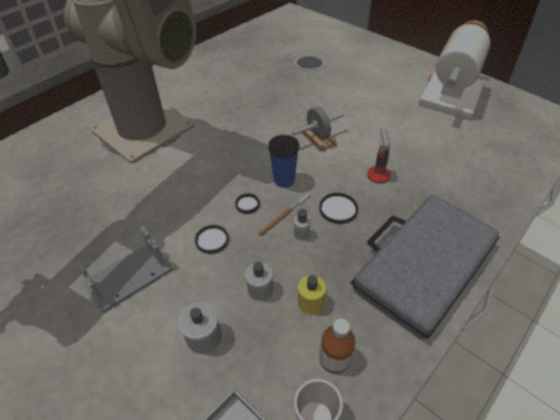

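View pics/top0.png

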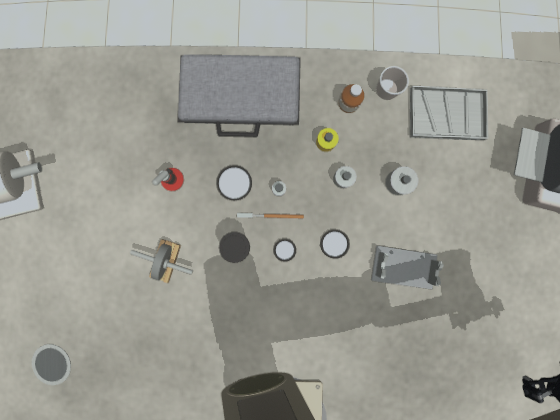

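The scene picture shows:
- **Jars:** small at (302,224), grey medium at (260,280), large at (200,327). The yellow look-alike is at (312,293).
- **Holders:** (248,203), (212,239) and (339,208).
- **Wheel and stand:** wheel at (318,125), stand at (125,272). A bench grinder at (460,65) looks similar.
- **Medium jar choice:** the only confusable item is yellow (312,293) against grey (260,280), so I take the grey one.

Next I'll measure precisely.

```bash
cat > h.py <<'E'
import numpy as np, cv2
from scipy.spatial.transform import Rotation as Ro
from scipy.optimize import least_squares
from bench import r, optics
def rays(n,uv):
    p=optics.camera_params(n); uv=np.asarray(uv,float).reshape(-1,1,2)
    K=np.array(p["camera_matrix"])
    s=cv2.undistortPoints(uv,K,np.array([p["k1"],0,0,0,0.])).reshape(-1,2)
    R=Ro.from_euler('xyz',p["orientation"],degrees=True).as_matrix()
    return np.c_[s,np.ones(len(s))]@R.T, np.array(p["eye"])
def cloud(n,d):
    h,w=d.shape; u,v=np.meshgrid(np.arange(w),np.arange(h))
    a,e=rays(n,np.stack([u,v],-1)); P=a*d.reshape(-1,1)+e; P[d.ravel()==0]=np.nan
    return P.reshape(h,w,3)
def onplane(n,uv,z):
    a,e=rays(n,uv); return e+a*((z-e[2])/a[:,2])[:,None]
def circ(P,R):
    return least_squares(lambda c:np.hypot(P[:,0]-c[0],P[:,1]-c[1])-R,P[:,:2].mean(0),loss='soft_l1')
J=dict(small=(594,12,38,50,17),medium=(626,-150,43,60,25),large=(622,-287,48,70,33))
H=dict(small=(440,-6,29),medium=(461,-132,37),large=(604,126,45))
E
cat > m.py <<'E'
from h import *
for n in("top","scene"):
    f=np.load(n+"0.npz"); im,d=f["im"],f["d"]; C=cloud(n,d); g=im.max(2)
    flat=C[...,2][(abs(C[...,0]-500)<60)&(abs(C[...,1]+60)<30)]; print(n,"bench z",np.nanmedian(flat),np.nanstd(flat))
    for k,(x,y,zc,zb,Rb) in J.items():
        D=np.hypot(C[...,0]-x,C[...,1]-y)
        kt=C[(D<40)&(C[...,2]>zb+21)]; lid=C[(D<50)&(abs(C[...,2]-zb)<5)]; 
        mm=lambda A:np.round((np.nanmin(A,0)+np.nanmax(A,0))/2,1)
        print("jar",k,len(kt),np.round(np.nanmedian(kt,0),1),mm(kt),"lid mid",mm(lid),len(lid))
    for k,(x,y,Ro_) in H.items():
        uu,vv=np.meshgrid(np.arange(560),np.arange(420))
        P=onplane(n,np.stack([uu,vv],-1),12.).reshape(420,560,3)
        D=np.hypot(P[...,0]-x,P[...,1]-y)
        rim=P[(D<Ro_+14)&(g<75)]
        if len(rim)>20:
            s=circ(rim,Ro_-2.5); print("holder",k,len(rim),np.round(s.x,1),round(float(np.abs(s.fun).mean()),2))
    m=(np.hypot(C[...,0]-408,C[...,1]-290)<110)
    W=C[m&(C[...,2]>75)]
    sp=C[m&(abs(C[...,2]-55)<7)]; sp=sp[np.hypot(sp[:,0]-408,sp[:,1]-290)>52]
    print("wheel rim",len(W),np.nanmedian(W,0).round(1),"z max",np.nanmax(W[:,2]),"spindle",len(sp))
    if len(W)>5:
        v=np.linalg.svd(W[:,:2]-W[:,:2].mean(0))[2][0]; print("rim dir yaw",np.degrees(np.arctan2(v[1],v[0])))
    if len(sp)>5:
        v=np.linalg.svd(sp[:,:2]-sp[:,:2].mean(0))[2][0]; print("sp dir",np.degrees(np.arctan2(v[1],v[0])),sp.mean(0).round(1),(sp@[v[0],v[1],0]).min(),(sp@[v[0],v[1],0]).max())
    m=(abs(C[...,0]-407)<90)&(abs(C[...,1]+312)<120)
    S=C[m&(C[...,2]>60)]; B=C[m&(abs(C[...,2]-10)<3.5)]
    for nm,A in(("cheek",S),("base",B)):
        rc=cv2.minAreaRect(A[:,:2].astype(np.float32)); print(nm,len(A),np.round(rc[0],1),np.round(rc[1],1),round(rc[2],1))
im=cv2.imread("pics/top0.png"); cv2.imwrite("pics/c1.png",np.hstack([cv2.resize(im[220:310,110:210],(400,360),interpolation=2),cv2.resize(im[230:300,362:446],(400,360),interpolation=2)]))
E
python3 m.py
```

```text
top bench z 0.2098997431312455 2.9186597922995023
jar small 53 [592.3  12.9  75.9] [593.1  13.9  77.4] lid mid [592.8  13.9  50.1] 100
jar medium 50 [ 623.6 -148.    85.5] [ 622.7 -148.3   85.9] lid mid [ 623.  -147.9   60. ] 261
jar large 59 [ 617.  -288.4   95.8] [ 617.4 -288.6   96. ] lid mid [ 616.4 -287.8   70. ] 499
holder small 83 [440.3  -4.8] 0.97
holder medium 124 [ 458.4 -129.2] 1.07
holder large 136 [605.5 125.9] 0.99
wheel rim 283 [407.4 293.7  90.1] z max 100.11200009589152 spindle 116
rim dir yaw 165.2731133358865
sp dir -106.35585527033629 [406.7 302.3  55.4] -478.081156907426 -317.32506799945645
cheek 260 [ 401.9 -309.4] [146.6  60.5] 82.8
base 1592 [ 408.9 -311.8] [169.3 236.3] 1.3
scene bench z -0.09782039548065313 2.326217629105835
jar small 64 [594.6  11.1  75.8] [594.2  12.2  75.1] lid mid [592.9  12.5  50.1] 116
jar medium 86 [ 626.1 -148.5   85.4] [ 625.1 -148.8   84.5] lid mid [ 624.5 -148.    60.2] 386
jar large 108 [ 620.5 -290.6   95.6] [ 620.6 -290.2   94.8] lid mid [ 618.9 -289.2   69.9] 953
holder small 165 [446.   -8.2] 2.04
holder medium 231 [ 464.  -132.5] 1.77
holder large 276 [610.4 122.5] 2.05
wheel rim 221 [416.1 289.6  87.9] z max 99.18809270374254 spindle 84
rim dir yaw -9.942242786511061
sp dir -106.35841843504427 [408.4 295.1  54.6] -479.5342557147089 -317.7666819395464
cheek 297 [ 404.  -309.4] [144.2  61.8] 82.8
base 2532 [ 403.7 -309.7] [160.6  94.4] 81.9
```

View pics/c1.png

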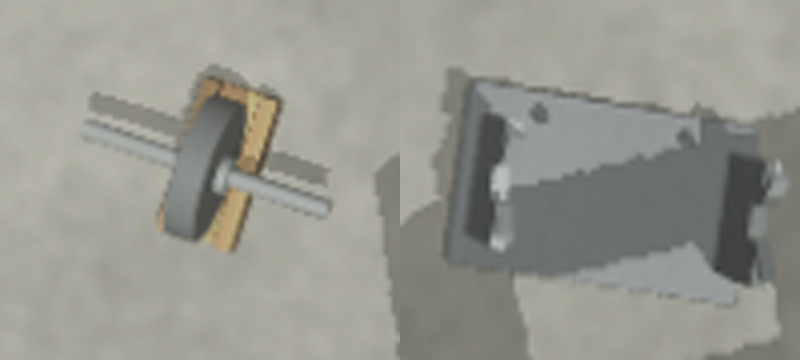

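The crop shows the wheel with its spindle sloping right and down, and the stand sloping slightly less, so the yaws are about 73.6° and 82.8°. I'll turn the tool to yaw 0, so that rows read (dx, -dy, -dz).

```bash
python3 -m pendant '[[1,0,0,0,-8],[1,0,0,0,-8],[1,0,0,0,-8],[1,0,0,0,-8],[1,0,0,0,-8],[1,0,0,0,-8],[1,0,0,0,-8],[1,0,0,0,-8],[1,0,0,0,-7.2],[0.7,0,0,0,0]]' 40
```

```text
time: 2.1
tool_pos: [193.2, -568.0, 231.3]
tcp_rot: [-180.0, 0.0, 0.1]
ft_force: [-0.3, -0.7, -0.3]
finger_gap: 73.1
```

```bash
python3 -m pendant '[[0.6,26,-39,0,0],[0.6,26,-39,0,0],[0.6,26,-39,0,0],[0.6,26,-39,0,0],[0.6,26,-39,0,0],[0.6,26,-39,0,0],[0.6,26,-39,0,0],[0.6,26,-39,0,0],[0.6,26,-39,0,0],[0.6,26,-39,0,0]]'; python3 -m pendant '[[0.6,28,-38,0,0],[0.6,28,-38,0,0],[0.6,28,-38,0,0],[0.6,28,-38,0,0],[0.6,28,-39,0,0],[0.6,0,0,30,0],[0.6,0,0,40,0],[0.6,0,0,30,0],[0.6,0,0,10,0],[0.6,0,0,0,0]]'
```

```text
time: 3.1
tool_pos: [454.2, -176.4, 231.6]
tcp_rot: [180.0, -0.0, -0.3]
ft_force: [-0.5, -0.1, -0.8]
finger_gap: 51.0
time: 4.1
tool_pos: [592.1, 12.9, 119.6]
tcp_rot: [-180.0, 0.2, -0.1]
ft_force: [-0.7, 0.4, -0.2]
finger_gap: 51.4
```

```bash
python3 -m pendant '[[0.6,0,0,25,0],[0.6,1,0,25,0],[0.6,0,0,12,0],[0.6,0,0,5,0],[0.6,0,0,0,0],[0.1,0,0,0,0],[0,0,0,0,0],[0,0,0,0,0],[0,0,0,0,0],[0,0,0,0,0]]' 40
python3 - <<'E'
from h import *
im,d=optics.snapshot("scene"); cv2.imwrite("pics/g1.png",cv2.resize(im[120:290,200:420],(770,595)))
E
```

```text
time: 5.1
tool_pos: [595.3, 12.8, 55.6]
tcp_rot: [180.0, -0.1, -0.0]
ft_force: [-1.9, -0.4, 6.9]
finger_gap: 18.3
```

View pics/g1.png

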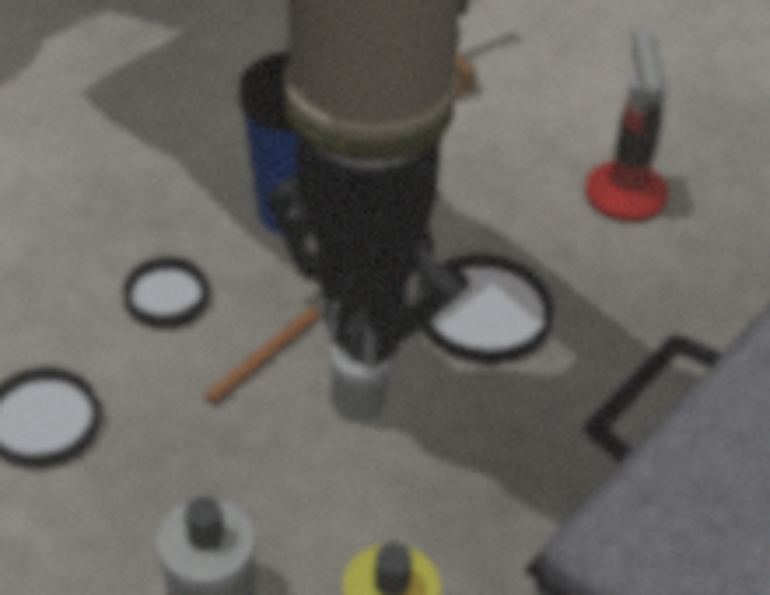

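The crop shows the jaws closed on the small jar's knob at about (355,335), with the jar still upright. Next I lift it.

```bash
python3 -m pendant '[[0,0,0,-5,0],[0,0,0,-10,0],[0,0,0,-20,0],[0,0,0,-30,0],[0,0,0,-15,0],[0,0,0,0,0]]' 40
python3 - <<'E'
from h import *
im,d=optics.snapshot("scene"); cv2.imwrite("pics/g2.png",cv2.resize(im[100:270,200:420],(770,595)))
E
```

```text
time: 5.75
tool_pos: [596.6, 12.7, 137.9]
tcp_rot: [180.0, -0.3, -0.0]
ft_force: [0.8, -0.6, -0.3]
finger_gap: 18.6
```

View pics/g2.png

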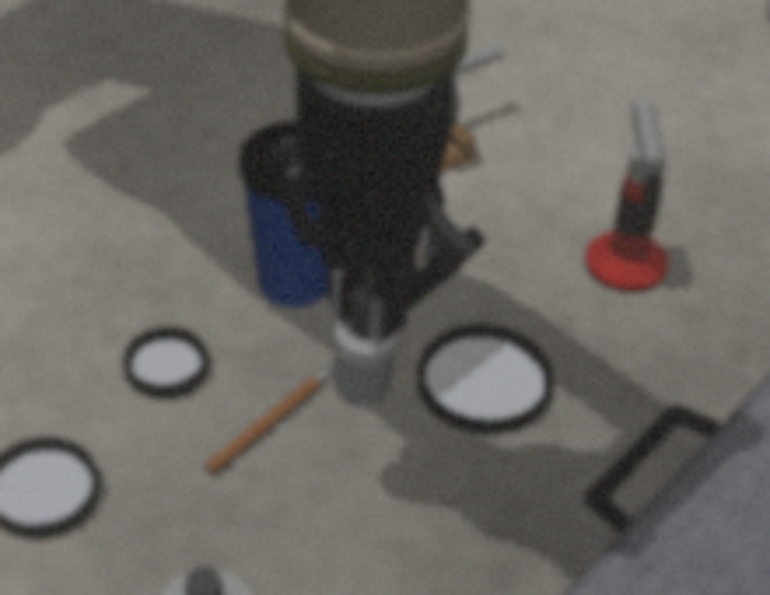

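```bash
python3 -m pendant '[[0,-30,3,0,0],[0,-40,5,0,0],[0,-40,5,0,0],[0,-30,3,0,0],[0,-15,2,0,0],[0,0,0,0,0],[0,0,0,0,0]]' 40
cat > look.py <<'E'
import sys
from h import *
k=sys.argv[1]; x,y=float(sys.argv[2]),float(sys.argv[3]); out=sys.argv[4]
im,d=optics.snapshot("scene"); C=cloud("scene",d)
Rb=J[k][4]
s=r.sense(); print(np.round(s["tool_pos"],1),np.round(s["tcp_rot"],1),np.round(s["ft_force"],1))
t=s["tool_pos"]; tz=t[2]
D=np.hypot(C[...,0]-t[0],C[...,1]-t[1]); A=C[(D<Rb+12)&(C[...,2]<tz-6)&(C[...,2]>tz-6-J[k][3]+4)]
A=A[np.hypot(A[:,0]-t[0],A[:,1]-t[1])>Rb-12]
c=circ(A[A[:,2]<tz-12],Rb); print("body centre",c.x.round(1),"zmin/max",A[:,2].min().round(1),A[:,2].max().round(1),"n",len(A),"err",np.abs(c.fun).mean().round(1))
dm=np.array([x,y])-c.x; print("move rows x,y:",dm[0].round(1),(-dm[1]).round(1))
p=np.array(optics.camera_params("scene")["camera_matrix"])
if out!="-":
    q=np.array([[x,y,0]]); 
    D2=np.hypot(C[...,0]-x,C[...,1]-y); D2[np.isnan(D2)]=1e9; v,u=np.unravel_index(D2.argmin(),D2.shape)
    u0=int(np.clip(u-90,0,380)); v0=int(np.clip(v-85,0,284)); cv2.imwrite(out,cv2.resize(im[v0:v0+136,u0:u0+180],(720,544)))
E
python3 look.py small 441 -5 pics/g3.png
```

```text
time: 6.5
tool_pos: [439.2, -5.1, 133.4]
tcp_rot: [-180.0, 0.0, -0.0]
ft_force: [0.5, -0.4, -1.3]
finger_gap: 18.5
[439.7  -5.1 133.7] [-180.    0.   -0.] [-0.6 -0.5 -0.6]
body centre [438.4  -4.5] zmin/max 81.9 127.6 n 246 err 0.9
move rows x,y: 2.6 0.5
```

View pics/g3.png

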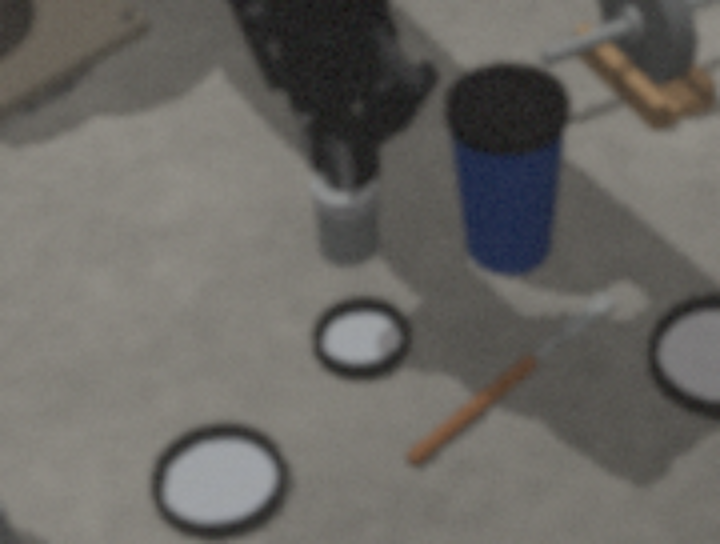

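The jar is level and held above the small holder at (362,338). I lower it now.

```bash
python3 -m pendant '[[0,1,0,20,0],[0,1,0,25,0],[0,0,0,15,0],[0,0,0,7,0],[0,0,0,3,0],[0,0,0,0,0],[0,0,0,2,0],[0,0,0,1,0],[0,0,0,0,0]]' 40
```

```text
time: 7.45
tool_pos: [441.7, -5.2, 61.7]
tcp_rot: [180.0, -0.0, -0.0]
ft_force: [-0.4, -0.8, -0.8]
finger_gap: 18.9
```

```bash
python3 -m pendant '[[0,0,0,1,0],[0,0,0,1,0],[0,0,0,1,0],[0,0,0,0,0]]' 40
```

```text
time: 7.85
tool_pos: [441.6, -5.2, 58.7]
tcp_rot: [180.0, -0.0, -0.0]
ft_force: [-2.8, 0.7, 3.9]
finger_gap: 18.3
```

```bash
python3 -m pendant '[[0.15,0,0,0,0],[0.3,0,0,0,0],[0.5,0,0,0,0],[0.6,0,0,0,0],[0.6,0,0,-15,0],[0.6,0,0,-40,0],[0.6,0,0,-40,0],[0.6,0,0,0,0]]' 40
python3 - <<'E'
from h import *
im,d=optics.snapshot("scene");C=cloud("scene",d)
D=np.hypot(C[...,0]-441,C[...,1]+5);A=C[(D<30)&(C[...,2]>15)&(C[...,2]<48)];c=circ(A,17);print(c.x,np.abs(c.fun).mean())
K=C[(D<30)&(C[...,2]>70)&(C[...,2]<90)];print(np.nanmedian(K,0),len(K))
E
```

```text
time: 8.65
tool_pos: [445.2, -5.6, 159.5]
tcp_rot: [179.9, -0.6, -0.0]
ft_force: [1.0, 0.2, -0.1]
finger_gap: 51.1
[439.94943525  -4.75145172] 0.8595275176473425
[442.69041674  -7.65821143  78.26008459] 65
```

```bash
python3 -m pendant '[[0.6,36,28,0,0],[0.6,36,29,0,0],[0.6,36,29,0,0],[0.6,36,29,0,0],[0.6,36,28,0,0],[0.6,0,0,0,0],[0.6,0,0,20,0],[0.6,0,0,20,0],[0.6,0,0,0,0]]' 40
```

```text
time: 9.6
tool_pos: [617.9, -146.9, 108.0]
tcp_rot: [-179.8, 0.5, -0.0]
ft_force: [-0.2, 0.3, 0.4]
finger_gap: 51.4
```

```bash
python3 -m pendant '[[0.6,0,0,0,0],[0.6,0,0,0,0]]' 40
```

```text
time: 9.8
tool_pos: [621.7, -148.1, 114.4]
tcp_rot: [180.0, -0.1, -0.0]
ft_force: [-0.3, 0.2, 0.8]
finger_gap: 51.2
```

```bash
python3 -m pendant '[[0.6,2,0,20,0],[0.6,0,0,18,0],[0.6,0,0,10,0],[0.6,0,0,0,0],[0.6,0,0,0,0],[0,0,0,0,0],[0,0,0,0,0],[0,0,0,0,0],[0,0,0,0,0],[0,0,0,0,0]]' 40
```

```text
time: 10.8
tool_pos: [624.0, -148.5, 66.6]
tcp_rot: [180.0, -0.1, -0.0]
ft_force: [-2.0, -0.3, 6.5]
finger_gap: 18.6
```

```bash
python3 -m pendant '[[0,0,0,-4,0],[0,0,0,-10,0],[0,0,0,-20,0],[0,0,0,-30,0],[0,0,0,-16,0],[0,0,0,0,0],[0,0,0,0,0]]' 40
```

```text
time: 11.5
tool_pos: [623.3, -148.1, 145.0]
tcp_rot: [180.0, -0.0, -0.0]
ft_force: [0.5, -0.0, -3.2]
finger_gap: 18.4
```

```bash
python3 -m pendant '[[0,-30,-3,0,0],[0,-40,-5,0,0],[0,-40,-5,0,0],[0,-35,-3,0,0],[0,-19,-2,0,0],[0,0,0,0,0],[0,0,0,0,0],[0,0,0,0,0]]' 40; python3 look.py medium 459 -130 pics/g4.png
```

```text
time: 12.3
tool_pos: [459.7, -130.1, 144.7]
tcp_rot: [-180.0, 0.0, -0.0]
ft_force: [-0.1, 0.1, -2.4]
finger_gap: 18.4
[ 459.8 -130.2  144.9] [-180.    0.   -0.] [-0.7 -0.5 -2.4]
body centre [ 460.2 -129.5] zmin/max 83.0 138.8 n 594 err 0.7
move rows x,y: -1.2 0.5
```

View pics/g4.png

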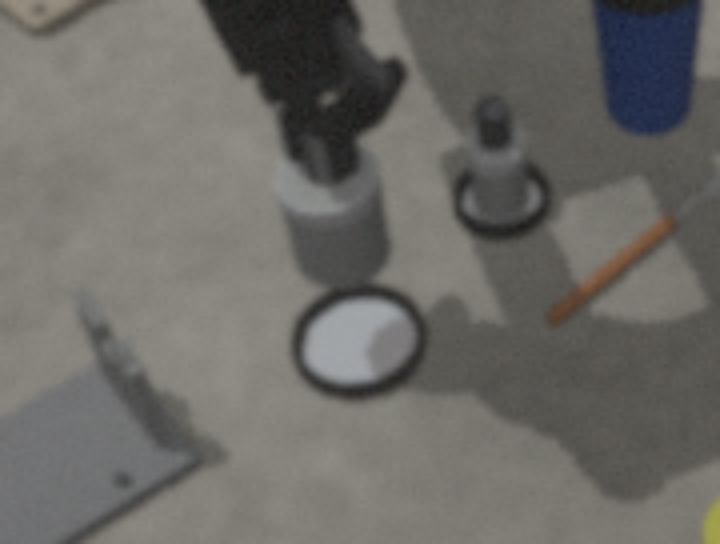

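The small jar stands in its holder at (500,195), and the medium jar hangs level above its own holder at (360,340). I lower the medium jar now.

```bash
python3 -m pendant '[[0,-1,0,20,0],[0,0,0,25,0],[0,0,0,15,0],[0,0,0,9,0],[0,0,0,4,0],[0,0,0,0,0],[0,0,0,1,0],[0,0,0,1,0],[0,0,0,1,0],[0,0,0,0,0]]' 40
```

```text
time: 13.35
tool_pos: [458.6, -130.2, 69.7]
tcp_rot: [180.0, -0.0, -0.0]
ft_force: [0.4, -0.4, -2.0]
finger_gap: 18.7
```

```bash
python3 -m pendant '[[0,0,0,1,0],[0,0,0,0,0]]' 40
```

```text
time: 13.55
tool_pos: [458.9, -130.4, 69.6]
tcp_rot: [180.0, -0.1, -0.0]
ft_force: [-4.2, 0.6, 7.7]
finger_gap: 18.2
```

```bash
python3 -m pendant '[[0.15,0,0,0,0],[0.3,0,0,0,0],[0.5,0,0,0,0],[0.6,0,0,0,0],[0.6,0,0,-15,0],[0.6,0,0,-40,0],[0.6,0,0,-45,0],[0.6,32,31,0,0],[0.6,32,32,0,0],[0.6,32,32,0,0]]' 40;  python3 -m pendant '[[0.6,32,32,0,0],[0.6,32,32,0,0],[0.6,0,0,20,0],[0.6,0,0,20,0],[0.6,0,0,0,0],[0.6,0,0,0,0],[0.6,0,0,0,0]]'
python3 - <<'E'
from h import *
im,d=optics.snapshot("scene");C=cloud("scene",d)
D=np.hypot(C[...,0]-459,C[...,1]+130);A=C[(D<38)&(C[...,2]>15)&(C[...,2]<58)];c=circ(A,25);print(c.x,np.abs(c.fun).mean())
K=C[(D<30)&(C[...,2]>80)];print(np.nanmedian(K,0),len(K))
E
```

```text
time: 14.55
tool_pos: [555.9, -226.4, 169.4]
tcp_rot: [179.9, -0.1, 0.0]
ft_force: [1.1, -0.7, 0.7]
finger_gap: 50.9
time: 15.25
tool_pos: [618.9, -289.3, 130.0]
tcp_rot: [179.9, -0.1, -0.0]
ft_force: [-0.2, 0.2, 0.6]
finger_gap: 51.2
[ 459.27773491 -130.06530437] 0.6548575927707806
[ 462.68505204 -131.51049454   88.20065255] 79
```

Medium placed. Next is the large jar, whose lid is at 70, so the TCP goes to 76.

```bash
python3 -m pendant '[[0.6,0,0,20,0],[0.6,0,0,22,0],[0.6,0,0,12,0],[0.6,0,0,0,0],[0.6,0,0,0,0],[0,0,0,0,0],[0,0,0,0,0],[0,0,0,0,0],[0,0,0,0,0],[0,0,0,0,0]]' 50;python3 -m pendant '[[0,0,0,-4,0],[0,0,0,-10,0],[0,0,0,-20,0],[0,0,0,-30,0],[0,0,0,-35,0],[0,0,0,-15,0],[0,0,0,0,0]]'
```

```text
time: 16.3
tool_pos: [618.7, -289.7, 75.8]
tcp_rot: [179.9, -0.1, -0.0]
ft_force: [-3.1, 0.4, 5.4]
finger_gap: 17.9
time: 17.0
tool_pos: [620.0, -290.1, 192.1]
tcp_rot: [179.8, -0.3, -0.0]
ft_force: [0.5, -1.1, -4.5]
finger_gap: 18.3
```

```bash
python3 -m pendant '[[0,-1,-15,0,0],[0,-1,-30,0,0],[0,-1,-45,0,0],[0,-2,-45,0,0],[0,-2,-45,0,0],[0,-2,-45,0,0],[0,-2,-45,0,0],[0,-1,-45,0,0],[0,-1,-45,0,0],[0,0,-35,0,0]]'; python3 -m pendant '[[0,0,-20,0,0],[0,0,0,0,0],[0,0,0,0,0],[0,0,0,0,0]]'; python3 look.py large 606 125.5 pics/g5.png
```

```text
time: 18.0
tool_pos: [603.0, 109.1, 185.2]
tcp_rot: [-180.0, 0.3, 0.1]
ft_force: [0.0, -0.7, -4.6]
finger_gap: 18.5
time: 18.4
tool_pos: [604.5, 125.2, 186.7]
tcp_rot: [180.0, 0.1, -0.0]
ft_force: [-0.3, 0.0, -5.1]
finger_gap: 17.8
[604.8 125.  187.1] [ 1.8e+02  1.0e-01 -1.0e-01] [-0.1  0.2 -4.3]
body centre [605.  125.4] zmin/max 115.5 181.1 n 878 err 0.7
move rows x,y: 1.0 -0.1
```

View pics/g5.png

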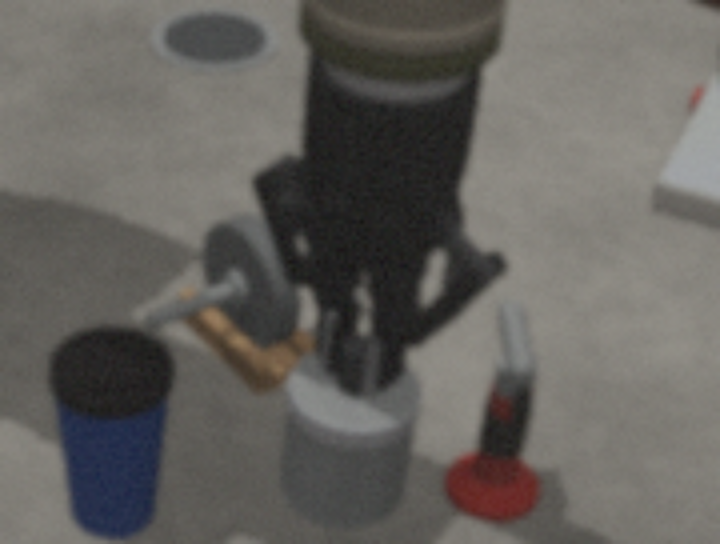

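The large jar at (350,450) is level and centred over its holder according to the cloud fit. I lower it.

```bash
python3 -m pendant '[[0,1,0,20,0],[0,0,0,35,0],[0,0,0,30,0],[0,0,0,15,0],[0,0,0,4,0],[0,0,0,0,0],[0,0,0,1,0],[0,0,0,1,0],[0,0,0,0,0]]'
```

```text
time: 19.35
tool_pos: [607.3, 125.9, 83.6]
tcp_rot: [-180.0, -0.1, -0.0]
ft_force: [-0.7, -0.2, -4.9]
finger_gap: 17.8
```

```bash
python3 -m pendant '[[0,0,0,2,0],[0,0,0,1,0],[0,0,0,1,0],[0,0,0,1,0],[0,0,0,0,0]]'
```

```text
time: 19.85
tool_pos: [606.8, 126.0, 78.9]
tcp_rot: [-180.0, -0.0, -0.0]
ft_force: [-5.4, -0.3, 7.6]
finger_gap: 18.3
```

```bash
python3 -m pendant '[[0.15,0,0,0,0],[0.3,0,0,0,0],[0.5,0,0,0,0],[0.6,0,0,0,0],[0.6,0,0,-15,0],[0.6,0,0,-40,0],[0.6,0,0,-45,0],[0.6,0,0,-40,0],[0.6,0,0,0,0]]';  python3 -m pendant '[[0.6,0,0,0,-8.2],[0.6,0,0,0,-8.2],[0.6,0,0,0,-8.2],[0.6,0,0,0,-8.2],[0.6,0,0,0,-8.2],[0.6,0,0,0,-8.2],[0.6,0,0,0,-8.2],[0.6,0,0,0,-8.2],[0.6,0,0,0,-8],[0.6,0,0,0,0]]'
cat > w.py <<'E'
from h import *
for n in("top","scene"):
    im,d=optics.snapshot(n); C=cloud(n,d)
    if n=="scene": cv2.imwrite("pics/g6.png",cv2.resize(im[90:290,150:430],(784,560)))
    for k,(x,y,R) in H.items():
        j=J[k]; D=np.hypot(C[...,0]-x,C[...,1]-y); A=C[(D<R)&(C[...,2]>18)&(C[...,2]<j[3]-2)]; K=C[(D<30)&(abs(C[...,2]-j[3]-29)<7)]
        if len(A)>9 and len(K)>3: print(n,k,circ(A,j[4]).x.round(1),np.nanmedian(K,0).round(1))
    D=np.hypot(C[...,0]-406,C[...,1]-294)
    ax=np.array([np.cos(np.radians(73.6)),np.sin(np.radians(73.6))]); pr=np.array([ax[1],-ax[0]])
    Q=C[...,:2]-[406,294]; s=Q@ax; t=Q@pr
    top=(D<60)&(C[...,2]>88)&(C[...,2]<102)&(abs(t)<26); print(n,"rim top axial",s[top].min().round(1),s[top].max().round(1),"perp",t[top].min().round(1),t[top].max().round(1),top.sum(),np.nanpercentile(C[...,2][top],95).round(1))
    sp=(D<95)&(abs(s)>20)&(abs(C[...,2]-54)<8)&(abs(t)<12)
    f=np.polyfit(s[sp],t[sp],1); print("spindle ang",73.6-np.degrees(np.arctan(f[0])),"t0",f[1].round(1),"s",s[sp].min().round(1),s[sp].max().round(1),"z",np.percentile(C[...,2][sp],90))
E
python3 w.py
```

```text
time: 20.75
tool_pos: [610.4, 126.3, 227.2]
tcp_rot: [-179.9, -0.8, -0.0]
ft_force: [-0.1, -0.7, 0.2]
finger_gap: 51.0
time: 21.75
tool_pos: [606.5, 125.8, 217.9]
tcp_rot: [180.0, -0.0, 73.7]
ft_force: [-0.7, -0.1, 0.8]
finger_gap: 51.3
top medium [ 459.3 -129.6] [ 459.8 -129.3   89.3]
top rim top axial -1.9 10.8 perp -25.7 7.8 49 98.9
spindle ang 73.66965475346 t0 -1.3 s -78.8 81.8 z 58.66854078944639
scene small [439.9  -4.5] [441.4  -6.6  78.4]
scene medium [ 459.2 -130.2] [ 461.9 -131.6   88.3]
scene large [606.7 125.9] [608.5 123.2  98.6]
scene rim top axial -9.1 9.1 perp -24.4 16.9 55 97.4
spindle ang 73.81399341073939 t0 2.1 s -78.9 66.4 z 57.835840857821985
```

View pics/g6.png

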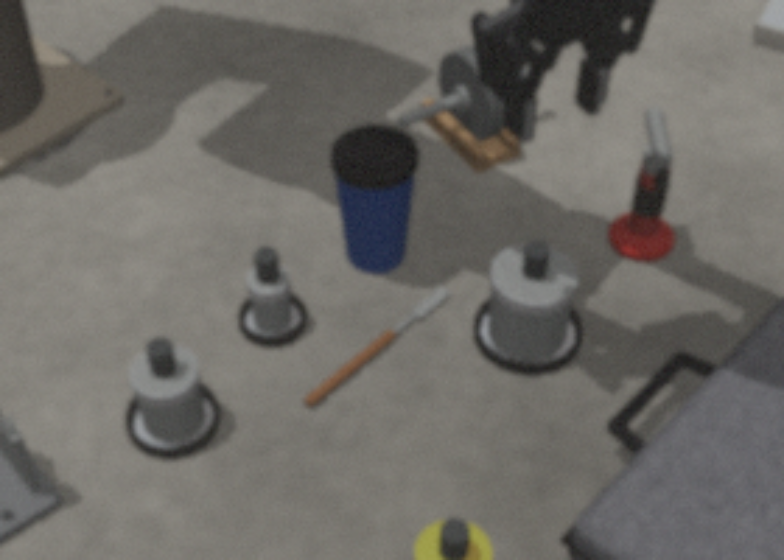

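All three jars stand inside their rings: small (272,300), medium (170,405), large (530,310). The wheel at (470,95) is undisturbed, so I go to it.

```bash
python3 -m pendant '[[0.6,15,-34,0,0],[0.6,15,-34,0,0],[0.6,15,-34,0,0],[0.6,15,-34,0,0],[0.6,15,-34,0,0],[0.6,15,-34,0,0],[0.6,16,-35,0,0],[0.6,0,0,40,0],[0.6,0,0,40,0],[0.6,0,0,0,0]]';python3 -m pendant '[[0.6,0,0,0,0],[0.6,0,0,0,0]]'
```

```text
time: 22.85
tool_pos: [403.2, 293.2, 131.8]
tcp_rot: [-179.6, 0.4, 73.4]
ft_force: [-1.2, -0.3, -0.7]
finger_gap: 51.5
time: 23.05
tool_pos: [408.6, 295.6, 139.9]
tcp_rot: [179.9, -0.1, 73.5]
ft_force: [0.1, 0.3, -0.2]
finger_gap: 51.5
```

```bash
python3 -m pendant '[[0.6,0,-2,25,0],[0.6,0,0,25,0],[0.6,0,0,14,0],[0.6,0,0,6,0],[0.6,0,0,0,0],[0.6,0,0,0,0]]' 60; python3 -m pendant '[[0,0,0,0,0],[0,0,0,0,0],[0,0,0,0,0],[0,0,0,0,0],[0,0,0,0,0]]'
```

```text
time: 23.65
tool_pos: [406.2, 296.1, 68.7]
tcp_rot: [179.9, -0.1, 73.6]
ft_force: [0.6, -0.5, -0.4]
finger_gap: 51.4
time: 24.15
tool_pos: [405.9, 296.0, 68.4]
tcp_rot: [179.9, -0.1, 73.6]
ft_force: [-0.6, -0.7, 5.8]
finger_gap: 19.0
```

Gripped (19 mm). I lift straight out and look.

```bash
python3 -m pendant '[[0,0,0,-4,0],[0,0,0,-10,0],[0,0,0,-20,0],[0,0,0,-30,0],[0,0,0,-40,0],[0,0,0,-35,0],[0,0,0,-15,0],[0,0,0,0,0],[0,0,0,0,0]]'
cat > w2.py <<'E'
from h import *
import sys
s_=r.sense(); T=s_["tool_pos"]; yaw=np.radians(s_["tcp_rot"][2]); print(T.round(1),s_["tcp_rot"].round(1))
ax=np.array([np.cos(yaw),np.sin(yaw),0]); pr=np.array([ax[1],-ax[0],0])
for n in("scene","top"):
    im,d=optics.snapshot(n); C=cloud(n,d)
    if n=="scene":
        m=im
    Q=C-T; s=Q@ax; t=Q@pr; z=Q[...,2]
    sp=(abs(s)>22)&(abs(s)<95)&(abs(t)<25)&(abs(z+18)<22)
    if sp.sum()>20:
        P=C[sp]; f=np.polyfit(s[sp],t[sp],1); g=np.polyfit(s[sp],z[sp],1)
        print(n,sp.sum(),"s",s[sp].min().round(1),s[sp].max().round(1),"t0",f[1].round(1),"yaw off",-np.degrees(f[0]).round(2),"z0",g[1].round(1),"slope deg",np.degrees(g[0]).round(2))
    p=optics.camera_params(n)
    if n==sys.argv[2]:
        K=np.where(np.linalg.norm(Q,axis=-1)<60); v,u=int(np.mean(K[0])),int(np.mean(K[1]))
        u0=int(np.clip(u-90,0,380)); v0=int(np.clip(v-68,0,284)); cv2.imwrite(sys.argv[1],cv2.resize(im[v0:v0+136,u0:u0+180],(720,544)))
E
python3 w2.py pics/g7.png scene
```

```text
time: 25.05
tool_pos: [404.7, 295.3, 219.7]
tcp_rot: [-179.9, 0.1, 73.6]
ft_force: [0.1, 0.2, -2.8]
finger_gap: 19.5
[404.7 295.3 219.7] [-1.799e+02  1.000e-01  7.360e+01]
scene 193 s -80.6 78.5 t0 3.6 yaw off -0.18 z0 -15.2 slope deg 0.05
top 120 s -81.2 -28.2 t0 2.0 yaw off -2.96 z0 -15.5 slope deg -1.3
```

View pics/g7.png

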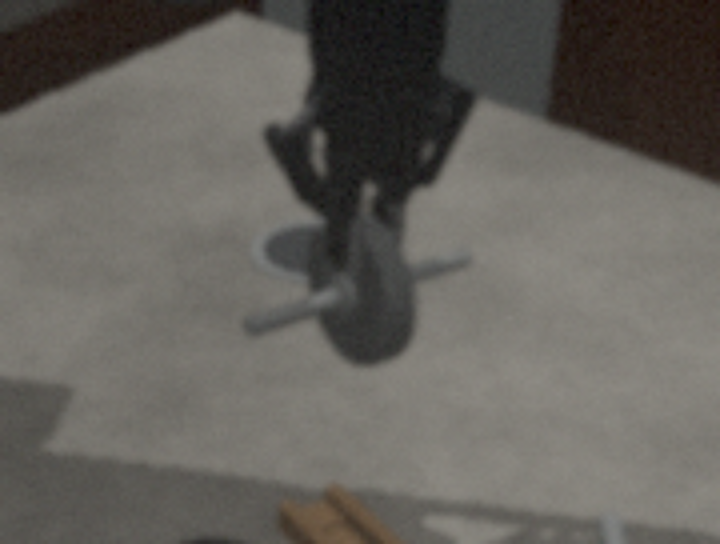

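The wheel is clear of the chock and its spindle is level, from about (250,325) to (470,258). I turn 9° and carry it across at this height.

```bash
python3 -m pendant '[[0,0,0,0,-4.5],[0,0,0,0,-4.5],[0,-20,3,0,0],[0,-40,5,0,0],[0,-40,5,0,0],[0,-40,5,0,0],[0,-40,5,0,0],[0,-40,5,0,0],[0,-40,5,0,0],[0,-40,5,0,0]]'; python3 -m pendant '[[0,-40,5,0,0],[0,-40,5,0,0],[0,-40,5,0,0],[0,-40,5,0,0],[0,-40,5,0,0],[0,-40,5,0,0],[0,-40,5,0,0],[0,-20,3,0,0],[0,0,0,0,0],[0,0,0,0,0]]'; python3 -m pendant '[[0,0,0,0,0]]'
```

```text
time: 26.15
tool_pos: [402.8, -8.2, 219.3]
tcp_rot: [-179.8, -0.0, 82.6]
ft_force: [0.7, 0.9, -2.7]
finger_gap: 19.2
time: 27.15
tool_pos: [402.2, -308.5, 219.2]
tcp_rot: [-179.8, -0.1, 82.5]
ft_force: [0.0, 0.3, -1.9]
finger_gap: 19.0
time: 27.25
tool_pos: [402.8, -307.9, 220.1]
tcp_rot: [-179.9, -0.1, 82.6]
ft_force: [-0.4, 0.1, -2.5]
finger_gap: 19.0
```

```bash
cat > st.py <<'E'
from h import *
for n in("scene","top"):
    d=np.load(n+"0.npz")["d"]; C=cloud(n,d); c0=np.array([403,-309.5]); a=np.radians(82.7)
    ax=np.array([np.cos(a),np.sin(a)]); pr=np.array([ax[1],-ax[0]]); Q=C[...,:2]-c0; s=Q@ax; t=Q@pr
    for sg in(-1,1):
        m=(sg*s>52)&(sg*s<84)&(abs(t)<60)&(C[...,2]>84)&(C[...,2]<96)
        tt=np.sort(t[m]); print(n,sg,m.sum(),"s",np.median(s[m]).round(1),"t",tt[[0,-1]].round(1),"gap",[ (tt[i].round(1),tt[i+1].round(1)) for i in np.argsort(np.diff(tt))[-1:]])
    b=(abs(s)<90)&(abs(t)<60)&(abs(C[...,2]-10)<3); print("base s",np.percentile(s[b],[1,99]).round(1),"t",np.percentile(t[b],[1,99]).round(1))
E
python3 st.py; python3 w2.py pics/g8.png scene
```

```text
scene -1 38 s -68.1 t [-23.7  26.6] gap [(np.float64(-14.3), np.float64(16.0))]
scene 1 30 s 67.6 t [-21.6  25.5] gap [(np.float64(-14.4), np.float64(19.1))]
base s [-78.3  76.7] t [-43.1  45.6]
top -1 31 s -68.3 t [-26.3  25.2] gap [(np.float64(-14.1), np.float64(17.3))]
top 1 33 s 69.0 t [-25.9  24.3] gap [(np.float64(-15.5), np.float64(12.2))]
base s [-74.7  80.5] t [-45.1  42.8]
[ 402.8 -307.9  220.1] [-1.799e+02 -1.000e-01  8.260e+01]
scene 485 s -79.8 80.0 t0 3.3 yaw off -0.21 z0 -14.4 slope deg 0.12
top 118 s 36.5 80.7 t0 -2.0 yaw off -0.91 z0 -12.2 slope deg -0.23
```

View pics/g8.png

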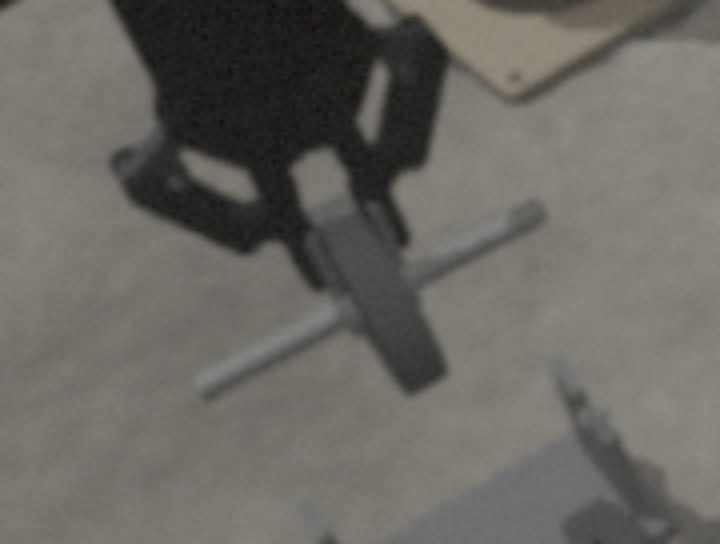

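The spindle runs from (205,385) to (545,210), level and parallel to the stand line. The offset to the slots is within about 1 mm, so I lower to just above the cheeks.

```bash
python3 -m pendant '[[0,-1,0,20,0],[0,0,0,30,0],[0,0,0,25,0],[0,0,0,15,0],[0,0,0,8,0],[0,0,0,0,0],[0,0,0,0,0],[0,0,0,0,0]]'; python3 w2.py pics/g9.png scene
```

```text
time: 28.15
tool_pos: [403.8, -310.9, 124.8]
tcp_rot: [179.9, 0.1, 82.6]
ft_force: [0.7, 0.4, -3.1]
finger_gap: 18.8
[ 403.8 -310.9  124.8] [1.799e+02 1.000e-01 8.260e+01]
scene 418 s -79.1 78.7 t0 4.6 yaw off 0.1 z0 -15.8 slope deg -0.08
top 126 s 37.5 81.0 t0 -3.3 yaw off -2.49 z0 1.3 slope deg -17.87
```

View pics/g9.png

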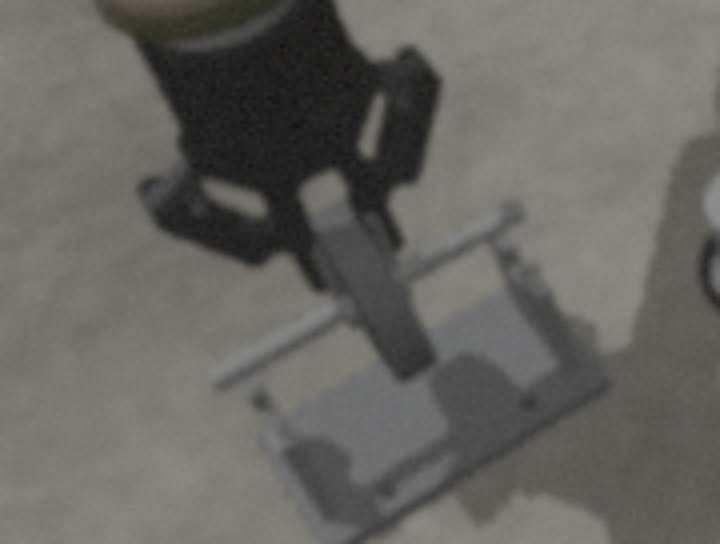

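The spindle hangs above and parallel to the two cheeks, whose tops are at (258,395) and (505,255). I continue down.

```bash
python3 -m pendant '[[0,0,-1,8,0],[0,0,0,8,0],[0,0,0,8,0],[0,0,0,6,0],[0,0,0,3,0],[0,0,0,0,0]]'; python3 -m pendant '[[0,0,0,1,0],[0,0,0,1,0],[0,0,0,1,0],[0,0,0,0,0]]'
```

```text
time: 28.85
tool_pos: [401.6, -309.6, 89.4]
tcp_rot: [-179.9, -0.1, 82.6]
ft_force: [0.6, 0.3, -3.0]
finger_gap: 19.1
time: 29.25
tool_pos: [402.0, -310.0, 87.3]
tcp_rot: [180.0, 0.0, 82.6]
ft_force: [-0.5, -0.3, -3.0]
finger_gap: 19.2
```

```bash
python3 -m pendant '[[0,0,0,1,0],[0,0,0,1,0],[0,0,0,0,0]]'
```

```text
time: 29.55
tool_pos: [402.1, -310.1, 85.4]
tcp_rot: [180.0, 0.0, 82.6]
ft_force: [0.9, -0.7, -1.3]
finger_gap: 18.9
```

```bash
python3 -m pendant '[[0,0,0,1,0],[0,0,0,0.5,0],[0,0,0,0,0]]'
```

```text
time: 29.85
tool_pos: [402.3, -310.2, 85.2]
tcp_rot: [180.0, 0.0, 82.6]
ft_force: [-3.7, 5.1, 9.9]
finger_gap: 19.1
```

It has seated at the predicted height. I release and retreat up.

```bash
python3 -m pendant '[[0.15,0,0,0,0],[0.3,0,0,0,0],[0.5,0,0,0,0],[0.5,0,0,0,0],[0.5,0,0,-10,0],[0.5,0,0,-30,0],[0.5,0,0,-40,0],[0.5,0,0,-40,0],[0.5,0,0,-40,0],[0.5,0,0,-20,0]]'; python3 -m pendant '[[0.5,40,0,0,0],[0.5,40,0,0,0],[0.5,40,0,0,0],[0.5,40,0,0,0],[0.5,40,0,0,0],[0.5,0,0,0,0],[0.5,0,0,0,0],[0.5,0,0,0,0]]'
python3 - <<'E'
from h import *
for n in("scene","top"):
    im,d=optics.snapshot(n); C=cloud(n,d); c0=np.array([403,-309.5]); a=np.radians(82.7)
    if n=="scene": cv2.imwrite("pics/f.png",cv2.resize(im[120:330,70:360],(800,579)))
    ax=np.array([np.cos(a),np.sin(a)]); pr=np.array([ax[1],-ax[0]]); Q=C[...,:2]-c0; s=Q@ax; t=Q@pr; z=C[...,2]
    m=(abs(s)>18)&(abs(s)<58)&(abs(t)<12)&(abs(z-70)<9)
    g=np.polyfit(s[m],z[m],1); f=np.polyfit(s[m],t[m],1); print(n,m.sum(),"t0",f[1].round(1),"ang",-np.degrees(f[0]).round(2),"z top",np.percentile(z[m],90).round(1),"tilt",np.degrees(g[0]).round(2))
    w=(abs(s)<30)&(abs(t)<48)&(z>98)&(z<120); print("rim s",s[w].min().round(1),s[w].max().round(1),"ztop",np.percentile(z[w],95).round(1),w.sum())
    for k,(x,y,R) in H.items():
        j=J[k]; D=np.hypot(C[...,0]-x,C[...,1]-y); A=C[(D<R)&(z>18)&(z<j[3]-2)]; K=C[(D<30)&(abs(z-j[3]-29)<7)]
        if len(A)>9 and len(K)>3: print(n,k,circ(A,j[4]).x.round(1),np.nanmedian(K,0).round(1))
E
```

```text
time: 30.85
tool_pos: [403.0, -311.0, 269.1]
tcp_rot: [179.7, 0.2, 82.6]
ft_force: [2.0, -0.5, 0.1]
finger_gap: 42.6
time: 31.65
tool_pos: [427.8, -112.4, 264.2]
tcp_rot: [180.0, 0.0, 82.6]
ft_force: [-0.7, -0.8, -0.0]
finger_gap: 42.9
scene 260 t0 2.4 ang 0.0 z top 74.5 tilt 0.27
rim s -11.1 9.8 ztop 113.4 311
scene small [440.   -4.7] [442.6  -6.6  78.2]
scene medium [ 459.2 -130. ] [ 462.1 -131.3   87.7]
scene large [606.8 126. ] [608.6 123.2  98.2]Traceback (most recent call last):
  File "<stdin>", line 7, in <module>
    raise TypeError("expected non-empty vector for x")
TypeError: expected non-empty vector for x
```

View pics/f.png

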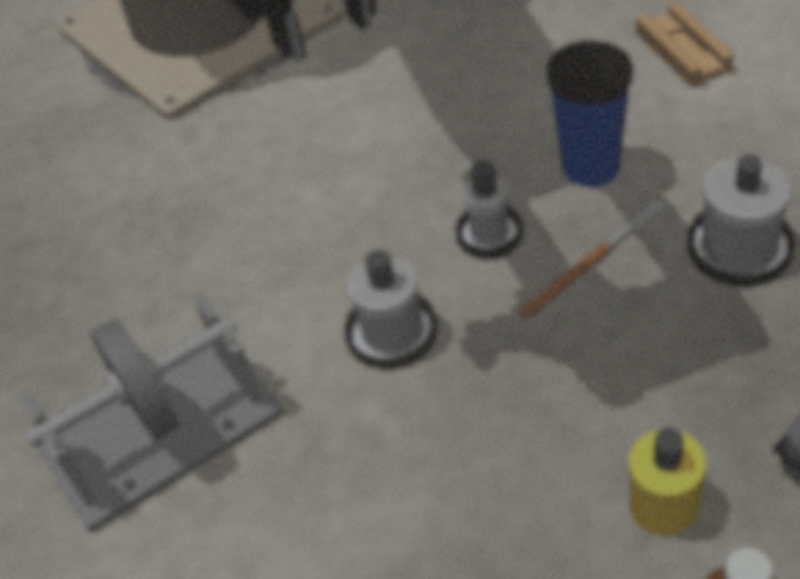

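The spindle lies in both slots, from (35,432) to (235,325). The three jars are in their holders at (488,215), (390,310) and (745,220), and the arm is clear.

```bash
python3 -c "
from bench import hand_in
print(hand_in())"
```

```text
the job is handed in; nothing more can be done
None
```

The bench is set up and handed in at about 32 s of the 115 s. The small, medium and large jars stand in their own-size holders, in that order. The wheel's spindle was then lowered into the stand.

**Last checks (scene camera):**
- **Jars:** their centres are within about 1–2 mm of the holder centres. The knob tops sit about 2–3 mm above their original heights, which matches standing on the 3 mm floors. All three look upright in the picture.
- **Spindle:** level to about 0.3° and in line with the stand to within measurement. The rim top is at 113 mm, so the wheel's centre is at about 68 mm, and it is centred within about 1 mm between the cheeks. Across the slots it read 2.4 mm off, but the camera sees mainly the near side of the spindle, so that reading is biased.
- **Surroundings:** the tumbler is unmoved in the final picture. The torch was outside that crop but had not moved in the picture before the wheel was picked up. I did not touch the yellow look-alike jar, and the arm ended clear of everything.

**Failed check:** the final cross-check from the top camera found no spindle pixels, probably because the arm blocked the view. The end state was therefore confirmed from the scene camera only.

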